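Gauge a shaft sleeve in the bench caliper

ROBOT

A 6-joint arm with a two-finger parallel gripper is mounted at the origin on the work surface. World frame = base frame: x ahead of the robot, y to its left, z up, the work surface at z = 0. Lengths are in m, angles in rad, forces in N, time in s.
With the tool pointing down it reaches from about 0.375 to 0.975 m from the base axis. Payload 3.8 kg.
Tool frame: the origin (TCP) lies at the very end of the fingers, on their centre line; the grasp point (between the pads) lies 19 mm behind it (env.hold_point_z is the distance from the TCP to the grasp point, in m); z points along the fingers, y is the direction in which the jaws open and shut (so a half turn about z gives the same grasp; the last joint's range is limited). The gripper opens to 88 mm and grips with 3 to 60 N. Pads are 18 mm wide; open, the fingers measure 123 mm over their backs; the gripper's body (75 mm by 187 mm) begins 45 mm behind the grasp point.
Start: joints at [1.288, 0.264, 1.604, -0, 1.274, -0.037], TCP at [0.164, 0.655, 0.239] pointing down, gripper open.
Joint ranges: [-2.63, 2.63], [-0.94, 2.18], [0.31, 2.57], [-1.31, 4.45], [0, 2.66], [-2.55, 2.55]. Speed limits (rad/s): [2.57, 2.57, 3.14, 3.14, 3.14, 3.14].

INTERFACE

Orientations are given as a unit quaternion [w, x, y, z].
In Python, from rig import env gives the robot as it stands.
- The arm moves only by the tool carry_out, never from a script. Its argument "commands" is a list of rows, each a list of 7 numbers: the turn, a rotation vector about the tool's x, y, z in rad, then the shift along the tool's x, y, z in cm, then the closure, from 0 (fully open) to 1 (shut). A call has 1 to 8 rows; each row is the pose to reach, as a shift and turn from the pose measured when the call began, along the tool's axes at that moment; what a row does not reach only later rows make up. A row lasts 1/10 s, in which the tool goes at most 50 mm and 8.59 degrees, less where a joint would pass 70% of its speed; a pose out of reach is approached as far as the arm can. A call with a gripper value outside its range is refused whole. The fingers move at their own pace and stop on an object; the grip force is fixed at half the most. Time passes only in rows, so rows that repeat a pose let the fingers close. It gives the time, the measured TCP pose, the force and the opening at its end, in the units of the state.
- env.get_obs(): the state, without advancing time (a new reading comes with each control period).
- env.read_camera(name): name is "side" or "top"; returns the picture (384x512x3 uint8, red, green, blue); there is no depth.
- env.calibration(name): a dict with "fx", "fy", "cx", "cy" (pixels), "k1" (the pictures are not rectified: a ray, as slopes to the right and down, at radius r is drawn at 1 + k1 r^2 times it, then the intrinsics apply), "eye" and "attitude" of the camera in the world. Camera axes: x right, y down, z forward; pixel columns grow to the right and rows downward; lengths in m; the calibration is good to about 2 mm. A picture is of the moment at which its call begins. calibration takes no time and is no camera call.
- env.finish_job(): hands the job in, once; it reports no verdict.
Trained networks look in the newest picture that a camera, given by its name, has taken for a name from the list of things; names that differ only in an ending like _2 or _b are one class to them, and where a whole thing is asked for, a point or a joint stands for the part that bears it (a point fixed in the world has none). Each returns a list of dicts, best first, with "score" (0 to 1); they miss things now and then, are a little off and sometimes report something else, mostly with a low value. They report only what shows in the picture. A call takes as long as a camera call.
- env.boxes_of(camera, name): "extent" ([left, top, right, bottom] in pixels, round what is visible of it).
- env.cut_out(camera, name): "pixels" (384x512 bool, what is visible of it) and "extent" ([left, top, right, bottom] in pixels, round what is visible of it).
The state is a dict: "time_s": time; "joints": joint angles; "joint_velocities": joint speeds; "joint_efforts": joint torques, N m; "tool_pos": TCP position; "tool_rot": TCP orientation; "contact_force": force on the tool from outside, world axes, zero at the start; "ft_torque": the same for the moment, N m; "width": finger opening in m.
Only numpy, scipy, OpenCV 4.12 (cv2) and the standard library are available. Lean on these libraries where they do the work, as an engineer would, in place of code of your own. Each camera call takes 0.05 s, during which the arm holds its last target. There are 200 camera calls.

TASK

Stand the steel sleeve (the round part with a hole right through it) upright on the base plate of the bench caliper, between its open jaws, and let go of it. Then slide the moving jaw along by its upright thumb plate until the sleeve is in contact with both jaws, without squeezing it hard and without letting the jaw skew. Leave the sleeve standing there, gauged between the closed jaws.

Things in the scene. Friction and masses are not known exactly. Their poses are not given: they have to be found in the camera images.
- sleeve: Upright steel tube: outer diameter 36, bore 24 right through, 70 tall (mm), about 0.3 kg. Origin: centre of its underside, z up. Two look-alikes without a bore stand near it in any order, at least 50 mm clear: a solid round plug of the same outer size and a solid square block 36 x 36 x 70.
- caliper: Fixed bench caliper. Origin: centre of underside of its black base plate, 140 (x) by 220 (y), top at z=10 (mm, this frame). Beam along y at x=40, top z=32. Jaws: bars 18 thick from the beam to x=-60, tops z=36. Fixed jaw's face at y=-70 looks to +y; the sliding jaw (its root at x=25) faces it. Good spot for the sleeve: x=-15, y=-40; it then stands 44 above the jaws.
- opening (a joint): Caliper opening: gap between the jaw faces in m, 0 = shut, at most 0.12; starts at 0.085 to 0.115. The sliding jaw closes along the caliper's -y. It slides with about 3 N of friction and stays where it is left.
- sliding_jaw: Sliding jaw. Origin: centre of its upright thumb plate (24 along x, 10 along y, from z=36 to 86 mm in the caliper frame), at caliper x=40, z=61, y=opening-45 mm. Axes parallel to the caliper's when square; its face lies 25 mm to -y of the origin. It has play: it skews about the vertical through the origin against a spring of 5 N m/rad when pressed hard on a part or pushed at its tip.

How it is judged:
On the way, in this order (a step that is already met when the one before it is completed fails the run):
1. the sleeve stands upright on the base plate between the open jaws, let go (x of sleeve in the frame of caliper between -0.06 and 0.01 m and y of sleeve in the frame of caliper between -0.065 and 0.025 m and z of sleeve in the frame of caliper between 0.006 and 0.014 m and angle between sleeve's own z axis and vertical below 0.15 rad and value of joint opening above 0.05 m and contact force between the fingers and sleeve below 0.1 N), for 0.2 s.
2. the sliding jaw has been closed until it touches the sleeve, with the sleeve against or within 4 mm of the fixed jaw (x of sleeve in the frame of caliper between -0.06 and 0.01 m and y of sleeve in the frame of caliper between -0.065 and -0.04 m and z of sleeve in the frame of caliper between 0.006 and 0.014 m and angle between sleeve's own z axis and vertical below 0.15 rad and value of joint opening between 0.032 and 0.04 m and contact force between sliding_jaw and sleeve above 0.3 N), for 0.1 s.
At the end, for the whole second after the job is handed in: The sleeve stands upright (within about 8 degrees) and at rest on the caliper's base plate between the jaws, at caliper x from -60 to +10 mm, the opening reads 32 to 40 mm (36 mm sleeve, at most 4 mm slack), and the sliding jaw is square to the caliper within 10 degrees (x of sleeve in the frame of caliper between -0.06 and 0.01 m and y of sleeve in the frame of caliper between -0.065 and -0.04 m and z of sleeve in the frame of caliper between 0.006 and 0.014 m and angle between sleeve's own z axis and vertical below 0.15 rad and value of joint opening between 0.032 and 0.04 m and angle between the x axis of sliding_jaw and the x axis of caliper, either way round below 0.174 rad and linear speed of sleeve below 0.02 m/s); the robot touches nothing.
It fails at once if the sliding jaw skews by more than 10 degrees (not (angle between the x axis of sliding_jaw and the x axis of caliper, either way round below 0.174 rad)).
It fails at once if the sleeve is squeezed hard between the jaws (over 60 N) (contact force between sliding_jaw and sleeve above 60 N).
It also fails if it takes over 42 s, if anything falls off the work surface, if the arm or the gripper's body presses on something with over 40 N, if the wrist force passes 120 N, or if a joint passes its speed limit or range.

## Working session

There is one attempt and no reset: what is moved stays moved. The work goes in short steps, Python scripts to look and compute and a tool call to move; the robot and the scene stay as the last step left them, time stands still between calls to the robot, and variables do not carry over. Pictures are saved under pics/ and viewed, about 8 in all and at most 12, crops included, and the job is handed in when it is done.

Besides the shell and the picture viewer there is one more tool, called after "Call:" by a JSON object that holds its "name" and its "arguments", one argument or row to a line. carry_out: Moves the arm, as the interface text tells. Its arguments: {"type":"object","properties":{"commands":{"type":"array","items":{"type":"array","items":{"type":"number"}}}},"required":["commands"]}

```bash
ls; mkdir -p pics; python3 - <<'E'
from rig import env
import cv2,numpy as np
ims=[]
for c in("top","side"):
    im=env.read_camera(c);cv2.imwrite(f"pics/{c}0.png",im[:,:,::-1])
    print(c,{k:np.round(v,4).tolist() for k,v in env.calibration(c).items()})
    for n in("sleeve","caliper","sliding_jaw"):
        for d in env.boxes_of(c,n)[:3]:print(n,np.round(d["extent"],1),round(d["score"],2))
o=env.get_obs();print(o["time_s"],o["tool_pos"],o["tool_rot"],env.hold_point_z)
E
```

```text
pics
top {'fx': 358.8009, 'fy': 358.8009, 'cx': 258.8511, 'cy': 185.9919, 'k1': -0.0873, 'eye': [0.3944, -0.0435, 0.7082], 'attitude': [-0.0863, 0.7812, -0.6144, 0.0694]}
sleeve [293.1 217.7 314.1 240.5] 0.55
caliper [ 90.6 124.7 207.8 209.4] 0.67
side {'fx': 381.5511, 'fy': 381.5511, 'cx': 245.3101, 'cy': 193.9324, 'k1': -0.0438, 'eye': [0.155, 0.3648, 0.4832], 'attitude': [0.1613, -0.3366, 0.8358, -0.4026]}
sleeve [282.1 174.2 306.3 209.6] 0.95
caliper [ 45.3 227.2 211.5 370.7] 0.89
sliding_jaw [ 72.4 247.2 146.2 322.2] 0.65
0.4 [0.16423193 0.65464236 0.23854584] [-2.78776928e-05  1.22582246e-01  9.92458350e-01 -1.27656318e-04] 0.0187
```

View pics/top0.png

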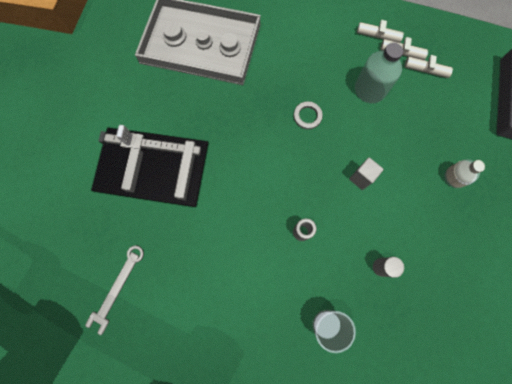

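View pics/side0.png

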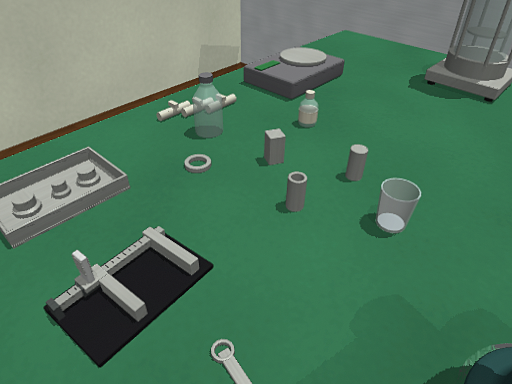

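The top view shows the sleeve (dark bore) at about (306,229), the square block at (368,173) and the plug at (392,267). The caliper base spans (93..208,130..204), with the thumb plate at (124,135) and the fixed jaw on the right. Next I'll zoom in and measure.

```bash
cat >h.py <<'E'
from rig import env
import cv2,numpy as np
from scipy.spatial.transform import Rotation as R
def cam(c):
    k=env.calibration(c);K=np.array([[k["fx"],0,k["cx"]],[0,k["fy"],k["cy"]],[0,0,1.]])
    M=R.from_quat(np.array(k["attitude"]),scalar_first=True).as_matrix();return K,np.array([k["k1"],0,0,0.]),np.array(k["eye"]),M
def toplane(c,px,z):
    K,D,e,M=cam(c);u=cv2.undistortPoints(np.array(px,float).reshape(-1,1,2),K,D).reshape(-1,2)
    d=np.c_[u,np.ones(len(u))]@M.T;return e+d*((z-e[2])/d[:,2])[:,None]
def proj(c,P):
    K,D,e,M=cam(c);q=(np.array(P,float).reshape(-1,3)-e)@M
    return cv2.projectPoints(q,np.zeros(3),np.zeros(3),K,D)[0].reshape(-1,2)
def calw(p,P):  # caliper pose x,y,yaw ; P in caliper frame
    return np.array(P,float).reshape(-1,3)@R.from_euler("z",p[2]).as_matrix().T+[p[0],p[1],0]
E
python3 - <<'E'
from h import *
t=cv2.imread("pics/top0.png");s=cv2.imread("pics/side0.png")
for n,im in(("top",t),("side",s)):
    x0,y0,x1,y1=(80,115,220,215) if n=="top" else (35,215,225,375)
    m=np.zeros(im.shape[:2],np.uint8);m[y0:y1,x0:x1]=(im[y0:y1,x0:x1].max(2)<28)
    m=cv2.morphologyEx(m,cv2.MORPH_OPEN,np.ones((3,3)));p=np.argwhere(m)[:,::-1]
    w=toplane(n,p,0.01)[:,:2]
    r=cv2.minAreaRect((w*1000).astype(np.float32));print(n,r,m.sum())
t2=cv2.resize(t[115:215,80:215],None,fx=5.5,fy=5.5,interpolation=2);cv2.imwrite("pics/tc.png",t2)
s2=cv2.resize(s[215:375,35:225],None,fx=3.7,fy=3.7,interpolation=2);cv2.imwrite("pics/sc.png",s2)
for c,z in(("top",.07),("side",.07)):
    g=cv2.cvtColor(t if c=="top" else s,6)
    for d in env.cut_out(c,"sleeve")[:2]:
        q=np.argwhere(d["pixels"])[:,::-1];print(c,d["score"],d["extent"],len(q))
print("top ring",toplane("top",[306,229],.07),"side ring",toplane("side",[297,178],.07))
E
```

```text
top ((532.066650390625, 264.57403564453125), (132.09059143066406, 121.51073455810547), 4.134490013122559) 305
side ((517.6466064453125, 237.88507080078125), (113.1764144897461, 180.59930419921875), 5.118960857391357) 500
top 0.77 [294.3, 219.7, 316.2, 241.7] 320
side 0.61 [285.2, 172.6, 305.3, 211.7] 725
top ring [[ 0.47821001 -0.11109108  0.07      ]] side ring [[ 0.47734087 -0.10855834  0.07      ]]
```

View pics/tc.png

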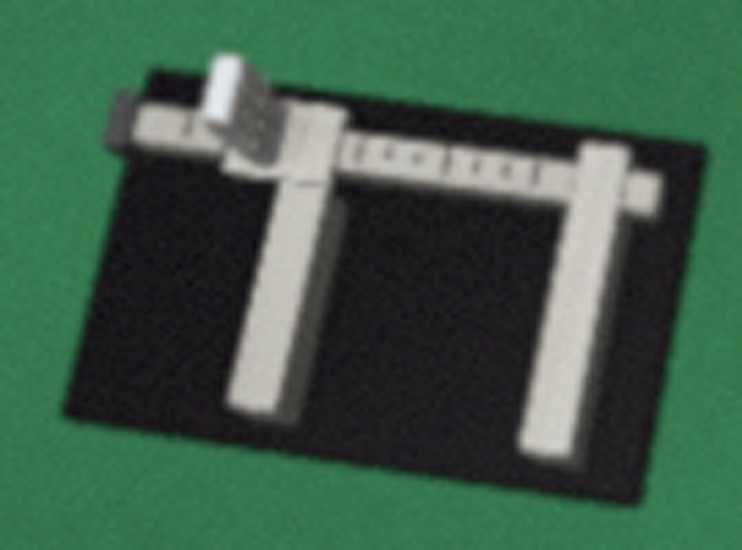

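View pics/sc.png

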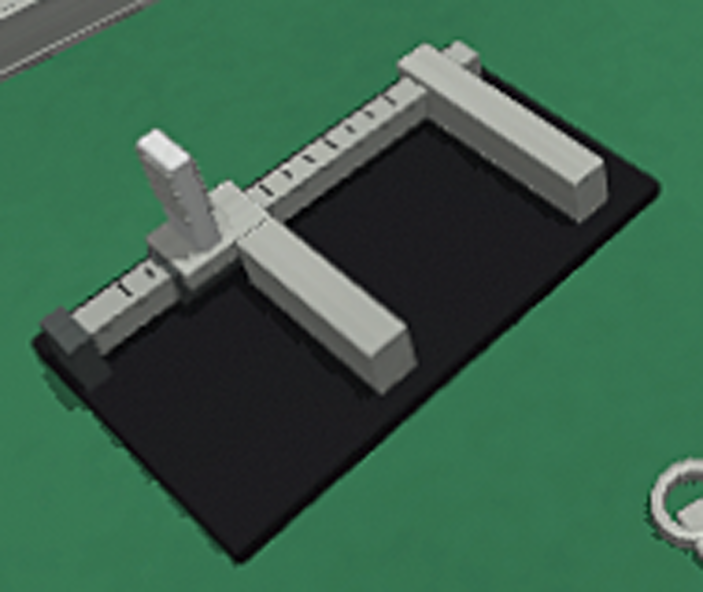

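```bash
cat >fit.py <<'E'
from h import *
from scipy.optimize import least_squares
T=[(70,110,10,152,72),(70,-110,10,706,147),(-70,-110,10,640,503),(-70,110,10,64,416),(-60,-70,36,520,448),(-60,-88,36,573,460),(-60,'o-70',36,278,414),(-60,'o-52',36,228,405),(40,'o-45',86,223,89)]
S=[(-70,-110,10,658,185),(-70,110,10,240,550),(70,110,10,37,340),(-60,-70,36,580,185),(-60,-88,36,605,160),(-60,'o-70',36,408,328),(-60,'o-52',36,370,360),(40,'o-45',86,163,152)]
def res(p):
    out=[]
    for c,L,f,x0,y0 in(("top",T,5.5,80,115),("side",S,3.7,35,215)):
        P=[[a,eval(b,{'o':p[3]*1000}) if isinstance(b,str) else b,z] for a,b,z,_,_ in L]
        q=np.array([[(u+.5)/f-.5+x0,(v+.5)/f-.5+y0] for *_,u,v in L])
        out.append(proj(c,calw(p,np.array(P)/1000))-q)
    return np.vstack(out)
if __name__=="__main__":
    best=min((least_squares(lambda p:res(p).ravel(),[.52,.25,y,.1],loss="soft_l1") for y in(0,1.5,3,-1.5)),key=lambda r:r.cost)
    p=best.x;print(p.round(4),best.cost);print(res(p).round(1).tolist())
    print("spot",calw(p,[-.015,-.04,.01]),"thumb",calw(p,[.04,p[3]-.045,.086]))
    o=env.get_obs();M=R.from_quat(o["tool_rot"],scalar_first=True).as_matrix();print(M.round(3).tolist(),o["joints"])
    for t in([.4778,-.110,.4],):print("delta tool",M.T@(np.array(t)-o["tool_pos"]))
    for c in("top","side"):
        im=cv2.imread(f"pics/{c}0.png");
E
python3 fit.py
```

```text
[0.5368 0.2179 0.0913 0.0898] 7.269360757310492
[[-0.3, -0.8], [0.8, -0.6], [0.3, 1.1], [-0.7, 0.9], [0.4, 0.8], [-0.1, -0.0], [-0.6, 0.2], [-0.4, 0.5], [-0.6, 0.1], [1.4, -1.4], [-0.5, 1.2], [-1.8, -0.4], [-0.8, -0.3], [0.6, -0.4], [-0.1, -0.5], [-0.0, -0.5], [-0.0, -0.8]]
spot [[0.52548316 0.17670478 0.01      ]] thumb [[0.5725207  0.26618554 0.086     ]]
[[-0.97, 0.243, -0.0], [0.243, 0.97, -0.0], [-0.0, -0.0, -1.0]] [ 1.28805045e+00  2.63906579e-01  1.60405564e+00 -1.86234281e-05
  1.27369470e+00 -3.68893583e-02]
delta tool [-0.49020407 -0.66538311 -0.16127808]
```

Call:
{"name": "carry_out", "arguments": {
  "commands": [
    [0,0,-0.337,-49.0,-66.5,3.9,0],
    [0,0,-0.337,-49.0,-66.5,3.9,0],
    [0,0,-0.337,-49.0,-66.5,3.9,0],
    [0,0,-0.337,-49.0,-66.5,3.9,0],
    [0,0,-0.337,-49.0,-66.5,3.9,0],
    [0,0,-0.337,-49.0,-66.5,3.9,0],
    [0,0,-0.337,-49.0,-66.5,3.9,0],
    [0,0,-0.337,-49.0,-66.5,3.9,0]
  ]
}}

```text
time_s: 1.3
tool_pos: [0.3162, 0.2833, 0.2201]
tool_rot: [0.001, -0.046, 0.999, 0.0]
contact_force: [1.0, 0.3, -0.1]
width: 0.0882
```

```bash
cat >d.py <<'E'
import sys
from h import *
def delta(t,ydir=np.pi/2+.0913):
    o=env.get_obs();M=R.from_quat(o["tool_rot"],scalar_first=True).as_matrix()
    y=np.array([np.cos(ydir),np.sin(ydir),0]);z=np.array([0,0,-1.]);G=np.c_[np.cross(y,z),y,z]
    print("t",round(o["time_s"],2),"pos",o["tool_pos"].round(4),"F",np.round(o["contact_force"],2),"w",round(o["width"],4),"j",np.round(o["joints"],2))
    print("turn",R.from_matrix(M.T@G).as_rotvec().round(4),"shift cm",(M.T@(np.array(t)-o["tool_pos"])*100).round(2))
if __name__=="__main__":delta([float(a) for a in sys.argv[1:4]])
E
python3 d.py .478 -.110 .2
```

```text
t 1.3 pos [0.3162 0.2833 0.2201] F [ 0.95  0.34 -0.05] w 0.0882 j [ 0.67 -0.22  2.13 -0.    1.23 -0.99]
turn [0.0006 0.0012 0.0006] shift cm [-12.49 -40.65   2.01]
```

Call:
{"name": "carry_out", "arguments": {
  "commands": [
    [0,0,0,-12.5,-40.7,2,0],
    [0,0,0,-12.5,-40.7,2,0],
    [0,0,0,-12.5,-40.7,2,0],
    [0,0,0,-12.5,-40.7,2,0],
    [0,0,0,-12.5,-40.7,2,0],
    [0,0,0,-12.5,-40.7,2,0],
    [0,0,0,-12.5,-40.7,2,0],
    [0,0,0,-12.5,-40.7,2,0]
  ]
}}

```text
time_s: 2.1
tool_pos: [0.4681, -0.0869, 0.2018]
tool_rot: [0.001, -0.046, 0.999, 0.0]
contact_force: [0.4, 0.8, 0.9]
width: 0.0881
```

```bash
python3 d.py .478 -.110 .11; python3 - <<'E'
from h import *
im=[]
for c in("top","side"):
    im.append(env.read_camera(c)[:,:,::-1].copy())
    print([(np.round(d["extent"],1),d["score"]) for d in env.boxes_of(c,"sleeve")])
cv2.imwrite("pics/s1.png",np.hstack([cv2.resize(im[0][170:290,240:400],None,fx=2.4,fy=2.4),cv2.resize(im[1][110:230,230:390],None,fx=2.4,fy=2.4)]))
E
```

```text
t 2.1 pos [ 0.4681 -0.0869  0.2018] F [0.39 0.79 0.85] w 0.0881 j [-0.24 -0.09  2.06  0.    1.17 -1.9 ]
turn [0.0003 0.0027 0.    ] shift cm [-0.75 -2.4   9.18]
[(array([115.3, 125.1, 144.6, 193.2]), 0.54), (array([294.9, 235.4, 304.4, 241.6]), 0.42)]
[(array([284.8, 172.3, 305.3, 208.2]), 0.91)]
```

View pics/s1.png

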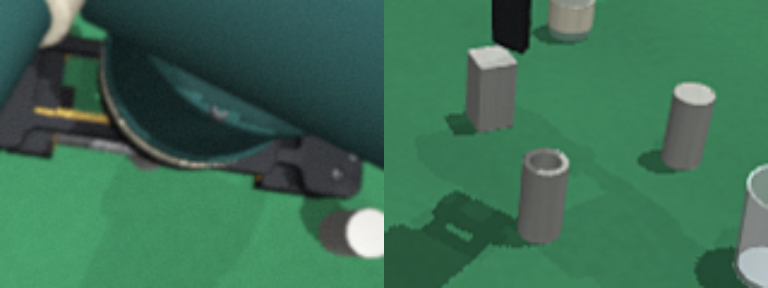

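The side view shows the sleeve (open bore) at about (297,177), undisturbed, with the plug and block well clear. Descending to grasp it.

Call:
{"name": "carry_out", "arguments": {
  "commands": [
    [0,0,0,-0.75,-2.35,4,0],
    [0,0,0,-0.75,-2.35,8,0],
    [0,0,0,-0.75,-2.35,11,0],
    [0,0,0,-0.75,-2.35,13,0],
    [0,0,0,-0.75,-2.35,15,0],
    [0,0,0,-0.75,-2.35,16.4,0],
    [0,0,0,-0.75,-2.35,16.4,0],
    [0,0,0,-0.75,-2.35,16.4,0]
  ]
}}

```text
time_s: 3.1
tool_pos: [0.4773, -0.1074, 0.0377]
tool_rot: [0.0, -0.045, 0.999, 0.001]
contact_force: [-0.2, -0.0, -0.2]
width: 0.0884
```

```bash
python3 d.py .478 -.1095 .038; python3 - <<'E'
from h import *
im=env.read_camera("side")[:,:,::-1]
cv2.imwrite("pics/s2.png",cv2.resize(im[110:230,230:390],None,fx=3,fy=3))
E
```

```text
t 3.1 pos [ 0.4773 -0.1074  0.0377] F [-0.22 -0.02 -0.19] w 0.0884 j [-0.27  0.14  2.17  0.    0.83 -1.94]
turn [ 0.0012  0.0008 -0.0013] shift cm [-0.05 -0.22 -0.04]
```

View pics/s2.png

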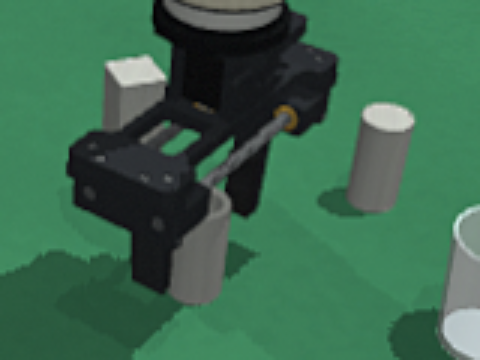

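The sleeve stands between the open fingers, so I'll close on it and lift.

Call:
{"name": "carry_out", "arguments": {
  "commands": [
    [0,0,0,-0.05,-0.2,0,1],
    [0,0,0,-0.05,-0.2,0,1],
    [0,0,0,-0.05,-0.2,0,1],
    [0,0,0,-0.05,-0.2,0,1],
    [0,0,0,-0.05,-0.2,0,1],
    [0,0,0,-0.05,-0.2,0,1],
    [0,0,0,-0.05,-0.2,0,1],
    [0,0,0,-0.05,-0.2,0,1]
  ]
}}

```text
time_s: 3.95
tool_pos: [0.4786, -0.1099, 0.0382]
tool_rot: [0.001, -0.045, 0.999, 0.0]
contact_force: [0.2, -1.2, -0.5]
width: 0.0358
```

Call:
{"name": "carry_out", "arguments": {
  "commands": [
    [0,0,0,0,0,-2,1],
    [0,0,0,0,0,-4,1],
    [0,0,0,0,0,-7,1],
    [0,0,0,0,0,-11,1],
    [0,0,0,0,0,-14,1],
    [0,0,0,0,0,-14,1],
    [0,0,0,0,0,-14,1]
  ]
}}

```text
time_s: 4.65
tool_pos: [0.4781, -0.1098, 0.1778]
tool_rot: [0.001, -0.045, 0.999, 0.0]
contact_force: [-0.5, -0.2, -4.8]
width: 0.0362
```

```bash
python3 - <<'E'
from d import *
p=[.5368,.2179,.0913]
t=calw(p,[-.015,-.042,.16])[0];print(t);delta(t)
E
```

```text
[0.52569175 0.17470733 0.16      ]
t 4.65 pos [ 0.4781 -0.1098  0.1778] F [-0.53 -0.17 -4.77] w 0.0362 j [-0.28 -0.04  2.06  0.    1.12 -1.94]
turn [ 0.0004  0.0023 -0.0015] shift cm [-7.29 27.91  1.81]
```

Call:
{"name": "carry_out", "arguments": {
  "commands": [
    [0,0,0,-1.3,5,1,1],
    [0,0,0,-2.6,10,1.8,1],
    [0,0,0,-3.9,15,1.8,1],
    [0,0,0,-5.2,20,1.8,1],
    [0,0,0,-6.5,25,1.8,1],
    [0,0,0,-7.3,27.9,1.8,1],
    [0,0,0,-7.3,27.9,1.8,1],
    [0,0,0,-7.3,27.9,1.8,1]
  ]
}}

```text
time_s: 5.45
tool_pos: [0.5237, 0.1749, 0.1569]
tool_rot: [-0.002, -0.046, 0.999, -0.001]
contact_force: [0.1, -0.1, -2.7]
width: 0.0359
```

```bash
python3 - <<'E'
from d import *
p=[.5368,.2179,.0913]
t=calw(p,[-.015,-.042,.06])[0];delta(t)
im=env.read_camera("side")[:,:,::-1].copy()
print([(np.round(d["extent"],1),d["score"]) for d in env.boxes_of("side","sleeve")])
for x,y in((-15,-42),):
    for z in(10,36,80):
        a=np.linspace(0,6.28,40);q=proj("side",calw(p,np.c_[x+18*np.cos(a),y+18*np.sin(a),0*a+z]/1000));cv2.polylines(im,[q.round().astype(int)],True,(0,0,255))
cv2.imwrite("pics/s3.png",cv2.resize(im[150:375,35:260],None,fx=2.6,fy=2.6))
E
```

```text
t 5.45 pos [0.5237 0.1749 0.1569] F [ 0.07 -0.09 -2.7 ] w 0.0359 j [ 0.28  0.1   1.95 -0.    1.09 -1.39]
turn [-0.001  -0.0034  0.0011] shift cm [-0.23 -0.03  9.68]
[(array([129.3, 175.2, 160.9, 229.2]), 0.91)]
```

View pics/s3.png

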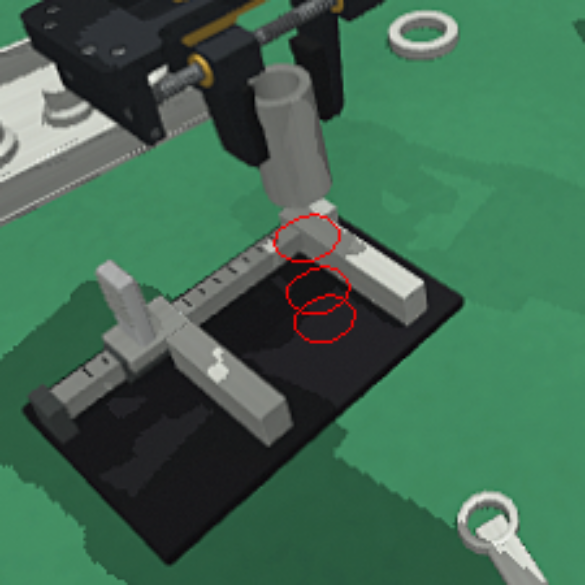

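The overlay puts the landing spot between the jaws, close to the fixed one. Lowering now.

Call:
{"name": "carry_out", "arguments": {
  "commands": [
    [0,0,0,-0.2,0,3,1],
    [0,0,0,-0.2,0,6,1],
    [0,0,0,-0.2,0,8,1],
    [0,0,0,-0.2,0,9.5,1],
    [0,0,0,-0.2,0,10.2,1],
    [0,0,0,-0.2,0,10.6,1],
    [0,0,0,-0.2,0,10.8,1],
    [0,0,0,-0.2,0,10.8,1]
  ]
}}

```text
time_s: 6.35
tool_pos: [0.5267, 0.1736, 0.0505]
tool_rot: [-0.0, -0.045, 0.999, -0.0]
contact_force: [0.9, 0.0, -1.6]
width: 0.0358
```

```bash
python3 d.py .5257 .1747 .0482
```

```text
t 6.35 pos [0.5267 0.1736 0.0505] F [ 0.95  0.03 -1.64] w 0.0358 j [ 0.27  0.23  2.03 -0.    0.89 -1.39]
turn [-0.0005 -0.0006 -0.0019] shift cm [0.09 0.12 0.23]
```

Call:
{"name": "carry_out", "arguments": {
  "commands": [
    [0,0,0,0,0.1,0.1,1],
    [0,0,0,0,0.1,0.2,1],
    [0,0,0,0,0.1,0.2,1]
  ]
}}

```text
time_s: 6.65
tool_pos: [0.5269, 0.1748, 0.0489]
tool_rot: [0.0, -0.045, 0.999, -0.0]
contact_force: [0.1, -0.5, -2.7]
width: 0.0356
```

```bash
python3 d.py .5257 .1747 .0482;python3 d.py .5257 .1747 .0482
```

```text
t 6.65 pos [0.5269 0.1748 0.0489] F [ 0.05 -0.52 -2.7 ] w 0.0356 j [ 0.28  0.23  2.03 -0.    0.88 -1.38]
turn [-0.0004  0.0001 -0.0017] shift cm [ 0.12 -0.    0.07]
t 6.65 pos [0.5269 0.1748 0.0489] F [ 0.05 -0.52 -2.7 ] w 0.0356 j [ 0.28  0.23  2.03 -0.    0.88 -1.38]
turn [-0.0004  0.0001 -0.0017] shift cm [ 0.12 -0.    0.07]
```

Still hanging (about 3 N), so I'll go down in small steps until the load comes off.

Call:
{"name": "carry_out", "arguments": {
  "commands": [
    [0,0,0,0,0,0.05,1],
    [0,0,0,0,0,0.1,1],
    [0,0,0,0,0,0.1,1]
  ]
}}

```text
time_s: 6.95
tool_pos: [0.5271, 0.175, 0.0483]
tool_rot: [0.0, -0.045, 0.999, -0.0]
contact_force: [-1.0, -0.4, -1.1]
width: 0.036
```

```bash
python3 d.py .5257 .1747 .0482
```

```text
t 6.95 pos [0.5271 0.175  0.0483] F [-1.01 -0.35 -1.06] w 0.036 j [ 0.28  0.23  2.03 -0.    0.88 -1.38]
turn [-0.0002  0.0006 -0.0016] shift cm [ 0.15 -0.01  0.01]
```

Call:
{"name": "carry_out", "arguments": {
  "commands": [
    [0,0,0,0,0,0.05,1],
    [0,0,0,0,0,0.08,1],
    [0,0,0,0,0,0.08,1]
  ]
}}

```text
time_s: 7.25
tool_pos: [0.5275, 0.175, 0.0482]
tool_rot: [0.001, -0.045, 0.999, -0.0]
contact_force: [-3.2, -1.2, 5.1]
width: 0.036
```

```bash
python3 d.py .5257 .1747 .0482
```

```text
t 7.25 pos [0.5275 0.175  0.0482] F [-3.24 -1.19  5.09] w 0.036 j [ 0.28  0.23  2.03 -0.    0.88 -1.38]
turn [-0.0002  0.0012 -0.0016] shift cm [ 0.18 -0.01  0.  ]
```

Firm contact (+5 N), so the sleeve is on the plate. Releasing and retreating upward.

Call:
{"name": "carry_out", "arguments": {
  "commands": [
    [0,0,0,0,0,0,0],
    [0,0,0,0,0,0,0],
    [0,0,0,0,0,0,0],
    [0,0,0,0,0,0,0],
    [0,0,0,0,0,0,0],
    [0,0,0,0,0,0,0],
    [0,0,0,0,0,0,0],
    [0,0,0,0,0,0,0]
  ]
}}

```text
time_s: 8.05
tool_pos: [0.5275, 0.175, 0.0482]
tool_rot: [0.001, -0.045, 0.999, -0.0]
contact_force: [-0.5, -0.2, -0.8]
width: 0.0886
```

Call:
{"name": "carry_out", "arguments": {
  "commands": [
    [0,0,0,0,0,-1,0],
    [0,0,0,0,0,-3,0],
    [0,0,0,0,0,-6,0],
    [0,0,0,0,0,-10,0],
    [0,0,0,0,0,-12,0],
    [0,0,0,0,0,-12,1],
    [0,0,0,0,0,-12,1]
  ]
}}

```text
time_s: 8.75
tool_pos: [0.5274, 0.175, 0.1685]
tool_rot: [0.001, -0.045, 0.999, 0.0]
contact_force: [-0.8, 0.2, -0.1]
width: 0.0746
```

```bash
python3 - <<'E'
from d import *
p=[.5368,.2179,.0913]
# finger centre behind plate: plate back face y=op-40, back of closed fingers 17.5
delta(calw(p,[.04,.0898-.040+.0175+.015,.15])[0])
im=env.read_camera("side")[:,:,::-1].copy()
print([(np.round(d["extent"],1),d["score"]) for d in env.boxes_of("side","sleeve")])
cv2.imwrite("pics/s4.png",cv2.resize(im[150:375,35:260],None,fx=2.6,fy=2.6))
a=np.linspace(0,6.28,100)
for y in(-52,-46,-42,-40):
    P=np.vstack([np.c_[-16+18*np.cos(a),y+18*np.sin(a),0*a+z]/1000 for z in(10,80)]);q=proj("side",calw(p,P));print(y,q.min(0).round(1),q.max(0).round(1))
E
```

```text
t 8.75 pos [0.5274 0.175  0.1685] F [-0.76  0.21 -0.15] w 0.0746 j [ 0.28  0.09  1.94 -0.    1.11 -1.38]
turn [-0.      0.0023 -0.0016] shift cm [-5.3  12.42  1.87]
[(array([137.4, 233.2, 170.5, 278.4]), 0.79)]
-52 [146.  229.2] [175.8 277.5]
-46 [142.8 231.3] [173.1 279.9]
-42 [140.7 232.8] [171.2 281.5]
-40 [139.6 233.5] [170.3 282.3]
```

View pics/s4.png

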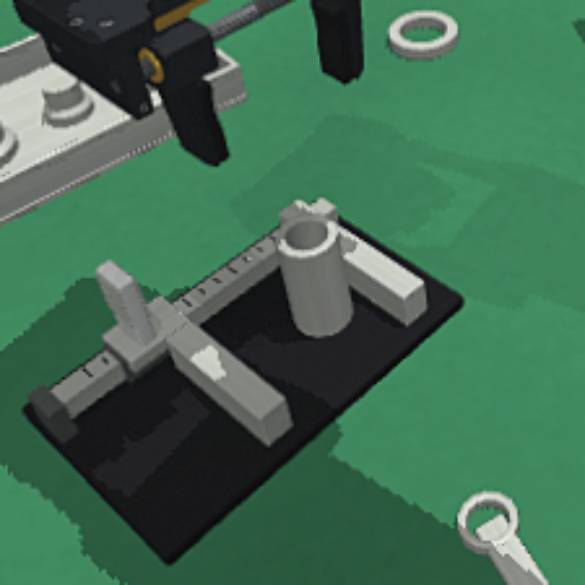

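The sleeve stands upright near the fixed jaw, at about y=-41 mm. Next I'll move behind the thumb plate with the gripper shut.

Call:
{"name": "carry_out", "arguments": {
  "commands": [
    [0,0,0,-1.8,4.2,0,1],
    [0,0,0,-3.6,8.4,0,1],
    [0,0,0,-5.3,12.4,0,1],
    [0,0,0,-5.3,12.4,0,1],
    [0,0,0,-5.3,12.4,1.9,1],
    [0,0,0,-5.3,12.4,1.9,1],
    [0,0,0,-5.3,12.4,1.9,1],
    [0,0,0,-5.3,12.4,1.9,1]
  ]
}}

```text
time_s: 9.65
tool_pos: [0.5675, 0.3021, 0.1472]
tool_rot: [-0.001, -0.045, 0.999, -0.001]
contact_force: [-0.1, -0.3, -0.2]
width: 0.002
```

```bash
python3 - <<'E'
from d import *
p=[.5368,.2179,.0913]
delta(calw(p,[.04,.0898-.040+.0175+.015,.052])[0])
im=env.read_camera("side")[:,:,::-1].copy()
cv2.imwrite("pics/s5.png",cv2.resize(im[150:375,5:260],None,fx=2.5,fy=2.5))
E
```

```text
t 9.65 pos [0.5675 0.3021 0.1472] F [-0.05 -0.31 -0.22] w 0.002 j [ 0.45  0.27  1.77 -0.    1.1  -1.21]
turn [-0.0011 -0.0023 -0.0023] shift cm [-0.19  0.13  9.52]
```

View pics/s5.png

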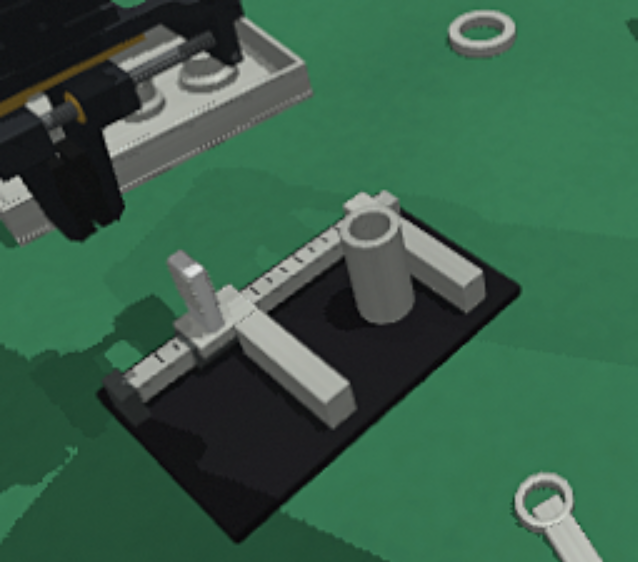

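Call:
{"name": "carry_out", "arguments": {
  "commands": [
    [0,0,0,-0.2,0.3,2,1],
    [0,0,0,-0.2,0.3,4,1],
    [0,0,0,-0.2,0.3,6,1],
    [0,0,0,-0.2,0.3,8,1],
    [0,0,0,-0.2,0.3,9,1],
    [0,0,0,-0.2,0.3,9.5,1],
    [0,0,0,-0.2,0.3,9.5,1],
    [0,0,0,-0.2,0.3,9.5,1]
  ]
}}

```text
time_s: 10.5
tool_pos: [0.5703, 0.3057, 0.0539]
tool_rot: [0.0, -0.044, 0.999, -0.0]
contact_force: [-0.3, -0.6, 0.1]
width: 0.0003
```

```bash
python3 - <<'E'
from d import *
p=[.5368,.2179,.0913]
delta(calw(p,[.04,.0175+.036-.040,.052])[0])
im=env.read_camera("side")[:,:,::-1].copy()
cv2.imwrite("pics/s6.png",cv2.resize(im[150:375,5:260],None,fx=2.5,fy=2.5))
E
```

```text
t 10.5 pos [0.5703 0.3057 0.0539] F [-0.28 -0.57  0.14] w 0.0003 j [ 0.45  0.38  1.82 -0.    0.94 -1.21]
turn [-0.0001  0.0003 -0.0024] shift cm [ 0.12 -7.09  0.19]
```

View pics/s6.png

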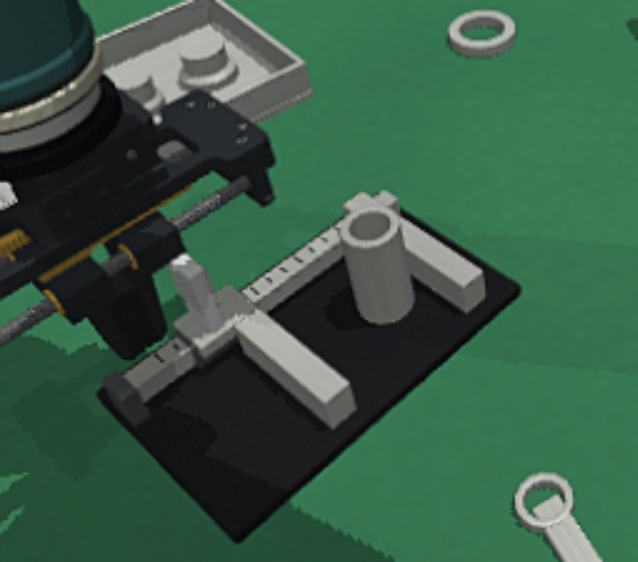

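The closed fingers are right behind the plate, over the beam. Pushing 5 of the estimated 7.1 cm.

Call:
{"name": "carry_out", "arguments": {
  "commands": [
    [0,0,0,0.1,-0.7,0.1,1],
    [0,0,0,0.1,-1.4,0.1,1],
    [0,0,0,0.1,-2.0,0.1,1],
    [0,0,0,0.1,-2.6,0.1,1],
    [0,0,0,0.1,-3.2,0.1,1],
    [0,0,0,0.1,-3.8,0.1,1],
    [0,0,0,0.1,-4.4,0.1,1],
    [0,0,0,0.1,-5.0,0.1,1]
  ]
}}

```text
time_s: 11.35
tool_pos: [0.5742, 0.2556, 0.0534]
tool_rot: [0.001, -0.044, 0.999, 0.0]
contact_force: [-0.1, 3.5, 4.2]
width: 0.0005
```

```bash
python3 - <<'E'
from d import *
p=[.5368,.2179,.0913]
delta(calw(p,[.04,.0175+.036-.040,.052])[0])
im=env.read_camera("side")[:,:,::-1].copy()
cv2.imwrite("pics/s7.png",cv2.resize(im[150:375,5:260],None,fx=2.5,fy=2.5))
E
```

```text
t 11.35 pos [0.5742 0.2556 0.0534] F [-0.09  3.53  4.19] w 0.0005 j [ 0.38  0.35  1.86 -0.    0.93 -1.28]
turn [ 0.0004  0.0015 -0.0024] shift cm [ 0.07 -2.06  0.14]
```

View pics/s7.png

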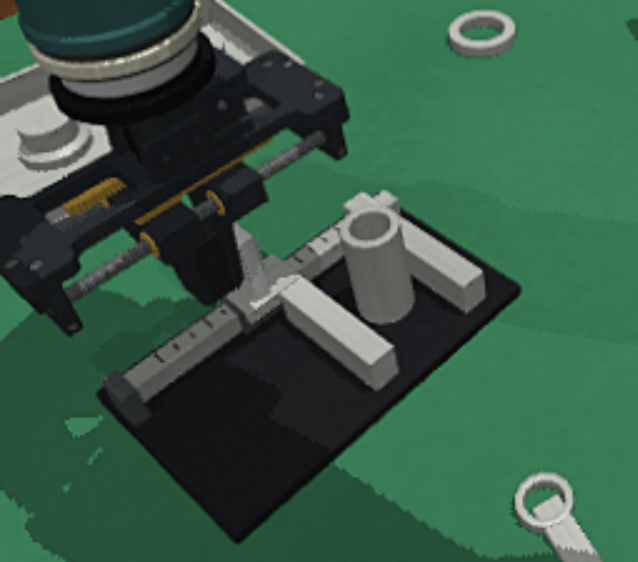

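The jaw follows squarely at 3.5 N, with a small gap left to the sleeve. Now finer steps.

Call:
{"name": "carry_out", "arguments": {
  "commands": [
    [0,0,0,0,-0.2,0,1],
    [0,0,0,0,-0.4,0,1],
    [0,0,0,0,-0.6,0,1],
    [0,0,0,0,-0.8,0,1],
    [0,0,0,0,-1.0,0,1],
    [0,0,0,0,-1.2,0,1],
    [0,0,0,0,-1.4,0,1],
    [0,0,0,0,-1.4,0,1]
  ]
}}

```text
time_s: 12.2
tool_pos: [0.5755, 0.2406, 0.0532]
tool_rot: [0.001, -0.044, 0.999, -0.0]
contact_force: [1.1, 2.9, 0.7]
width: 0.0002
```

```bash
python3 - <<'E'
from d import *
p=[.5368,.2179,.0913]
delta(calw(p,[.04,.0175+.036-.040,.052])[0])
im=env.read_camera("side")[:,:,::-1].copy()
cv2.imwrite("pics/s8.png",cv2.resize(im[200:325,70:230],None,fx=4,fy=4))
E
```

```text
t 12.2 pos [0.5755 0.2406 0.0532] F [1.06 2.86 0.69] w 0.0002 j [ 0.36  0.34  1.87 -0.    0.93 -1.3 ]
turn [-0.0003  0.0012 -0.0027] shift cm [ 0.06 -0.56  0.12]
```

View pics/s8.png

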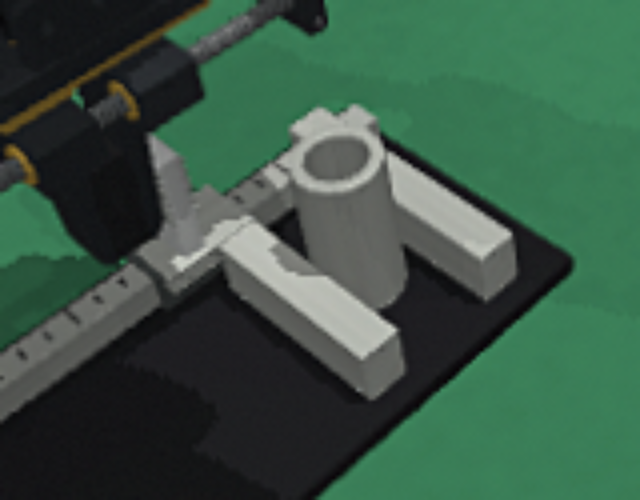

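The jaw is nearly at or touching the sleeve, which is a few mm from the fixed jaw. I've used all 12 views, so from here I'll go by force and network boxes in 1 mm steps.

Call:
{"name": "carry_out", "arguments": {
  "commands": [
    [0,0,0,0,-0.1,0,1],
    [0,0,0,0,-0.2,0,1],
    [0,0,0,0,-0.3,0,1],
    [0,0,0,0,-0.3,0,1]
  ]
}}

```text
time_s: 12.65
tool_pos: [0.5758, 0.2376, 0.0532]
tool_rot: [0.001, -0.044, 0.999, -0.0]
contact_force: [0.7, 4.5, 2.1]
width: 0.0007
```

Call:
{"name": "carry_out", "arguments": {
  "commands": [
    [0,0,0,0,-0.05,0,1],
    [0,0,0,0,-0.1,0,1],
    [0,0,0,0,-0.1,0,1]
  ]
}}

```text
time_s: 12.95
tool_pos: [0.5759, 0.2365, 0.0532]
tool_rot: [0.001, -0.044, 0.999, -0.0]
contact_force: [1.4, 4.3, 1.3]
width: 0.0003
```

Call:
{"name": "carry_out", "arguments": {
  "commands": [
    [0,0,0,0,-0.05,0,1],
    [0,0,0,0,-0.1,0,1],
    [0,0,0,0,-0.1,0,1]
  ]
}}

```text
time_s: 13.25
tool_pos: [0.576, 0.2356, 0.0532]
tool_rot: [0.001, -0.044, 0.999, -0.0]
contact_force: [1.3, 5.5, 1.9]
width: 0.0006
```

```bash
cat >chk.py <<'E'
from d import *
p=[.5368,.2179,.0913]
delta(calw(p,[.04,.0175+.036-.040,.052])[0])
env.read_camera("side")
for n in("sleeve","sliding_jaw"):print(n,[(np.round(d["extent"],1).tolist(),round(d["score"],2)) for d in env.boxes_of("side",n)[:2]])
F=[]
for _ in range(6):
    env.read_camera("side");F.append(env.get_obs()["contact_force"])
print("meanF",np.mean(F,0).round(2))
E
python3 chk.py
```

```text
t 13.25 pos [0.576  0.2356 0.0532] F [1.29 5.47 1.9 ] w 0.0006 j [ 0.35  0.34  1.88 -0.    0.92 -1.31]
turn [-0.0003  0.0014 -0.0028] shift cm [ 0.07 -0.06  0.12]
sleeve [([143.3, 232.0, 172.3, 273.0], 0.95)]
sliding_jaw [([108.9, 230.7, 172.1, 297.1], 0.95)]
meanF [0.53 4.91 1.2 ]
```

Call:
{"name": "carry_out", "arguments": {
  "commands": [
    [0,0,0,0,-0.05,0,1],
    [0,0,0,0,-0.1,0,1],
    [0,0,0,0,-0.1,0,1]
  ]
}}

```text
time_s: 14.0
tool_pos: [0.5761, 0.235, 0.0532]
tool_rot: [0.001, -0.044, 0.999, 0.0]
contact_force: [0.6, 5.9, 0.6]
width: 0.0005
```

```bash
python3 chk.py
```

```text
t 14.0 pos [0.5761 0.235  0.0532] F [0.56 5.89 0.61] w 0.0005 j [ 0.35  0.34  1.88 -0.    0.92 -1.31]
turn [ 0.0002  0.0015 -0.0028] shift cm [0.07 0.01 0.12]
sleeve [([143.2, 231.3, 172.6, 273.6], 0.86)]
sliding_jaw [([107.0, 230.5, 173.6, 298.6], 0.64)]
meanF [0.77 6.03 0.85]
```

Call:
{"name": "carry_out", "arguments": {
  "commands": [
    [0,0,0,0,-0.05,0,1],
    [0,0,0,0,-0.1,0,1],
    [0,0,0,0,-0.1,0,1]
  ]
}}

```text
time_s: 14.75
tool_pos: [0.5762, 0.2345, 0.0533]
tool_rot: [0.001, -0.044, 0.999, 0.001]
contact_force: [1.1, 6.2, 1.0]
width: 0.0001
```

```bash
python3 chk.py
```

```text
t 14.75 pos [0.5762 0.2345 0.0533] F [1.09 6.25 1.  ] w 0.0001 j [ 0.35  0.34  1.88  0.    0.92 -1.31]
turn [ 0.001   0.0018 -0.003 ] shift cm [0.08 0.05 0.13]
sleeve [([142.8, 231.0, 172.8, 273.9], 0.8)]
sliding_jaw [([108.9, 229.7, 171.7, 298.1], 0.95)]
meanF [0.3  6.62 0.87]
```

Force is rising about 1.2–1.6 N/mm while the sleeve stays put and the estimated opening is about 36 mm. That means both jaws are in contact under a light squeeze. Backing off, then up.

Call:
{"name": "carry_out", "arguments": {
  "commands": [
    [0,0,0,0,0.1,0,1],
    [0,0,0,0,0.3,0,1],
    [0,0,0,0,1,0,1],
    [0,0,0,0,2,0,1],
    [0,0,0,0,2.5,-1,1],
    [0,0,0,0,2.5,-5,1],
    [0,0,0,0,2.5,-9,1],
    [0,0,0,0,2.5,-12,1]
  ]
}}

```text
time_s: 16.0
tool_pos: [0.5745, 0.2601, 0.1767]
tool_rot: [0.002, -0.045, 0.999, 0.001]
contact_force: [0.4, 0.9, 0.1]
width: 0.0005
```

Call:
{"name": "carry_out", "arguments": {
  "commands": [
    [0,0,0,0,5,-3,1],
    [0,0,0,0,10,-3,1],
    [0,0,0,0,15,-3,1],
    [0,0,0,0,18,-3,1],
    [0,0,0,0,18,-3,1],
    [0,0,0,0,18,-3,1]
  ]
}}

```text
time_s: 16.6
tool_pos: [0.5577, 0.4404, 0.2071]
tool_rot: [0.002, -0.046, 0.999, 0.0]
contact_force: [-0.2, -0.0, 0.0]
width: 0.0003
```

```bash
python3 chk.py; python3 - <<'E'
from h import *
from scipy.ndimage import gaussian_filter
p=[.5368,.2179,.0913]
for c in("top","side"):
    im=env.read_camera(c);cv2.imwrite(f"pics/{c}_end.png",im[:,:,::-1])
    for n in("sleeve","sliding_jaw"):print(c,n,[(np.round(d["extent"],1).tolist(),round(d["score"],2)) for d in env.boxes_of(c,n)[:2]])
    # jaw tip brightness across y at z=36, x=-50 : edges of bars
    ys=np.arange(-95,30,1.5);P=np.c_[0*ys-50,ys,0*ys+36]/1000;q=proj(c,calw(p,P)).astype(np.float32)
    g=cv2.remap(im.max(2),q[:,0],q[:,1],1).ravel();print(c,"bright y:",ys[g>100].tolist())
    # along sliding jaw length: front-edge y at several x (skew)
    for x in(-55,-40,10):
        q=proj(c,calw(p,np.c_[0*ys+x,ys,0*ys+36]/1000)).astype(np.float32);g=cv2.remap(im.max(2),q[:,0],q[:,1],1).ravel();b=ys[(g>100)];print(x,b.min() if len(b) else None,b.max() if len(b) else None)
a=np.linspace(0,6.28,100)
for c in("top","side"):
  for y in(-52,-48):
    q=proj(c,calw(p,np.vstack([np.c_[-16+18*np.cos(a),y+18*np.sin(a),0*a+z]/1000 for z in(10,80)])));print(c,y,q.min(0).round(1),q.max(0).round(1))
E
```

```text
t 16.6 pos [0.5577 0.4404 0.2071] F [-0.15 -0.03  0.03] w 0.0003 j [ 0.63  0.35  1.56 -0.    1.23 -1.03]
turn [0.0006 0.0043 0.0003] shift cm [  0.18 -20.62  15.5 ]
sleeve [([143.9, 230.8, 172.7, 275.4], 0.65)]
sliding_jaw [([104.8, 226.8, 171.9, 298.9], 0.59)]
meanF [ 0.16  0.12 -0.15]
top sleeve []
top sliding_jaw [([143.1, 129.6, 169.8, 195.9], 0.9)]
top bright y: [-86.0, -84.5, -83.0, -81.5, -80.0, -78.5, -77.0, -75.5, -74.0, -72.5, -71.0, -69.5, -30.5, -29.0, -27.5, -26.0, -24.5, -23.0, -21.5, -20.0, -18.5, -17.0, -15.5, -14.0, -12.5]
-55 -86.0 -12.5
-40 -86.0 -12.5
10 -87.5 -14.0
side sleeve [([143.6, 229.1, 173.6, 275.0], 0.86)]
side sliding_jaw [([104.4, 230.2, 170.7, 297.0], 0.94), ([143.8, 229.5, 172.5, 274.2], 0.34)]
side bright y: [-95.0, -93.5, -86.0, -84.5, -83.0, -81.5, -80.0, -78.5, -77.0, -75.5, -74.0, -72.5, -71.0, -69.5, -29.0, -27.5, -26.0, -24.5, -23.0, -21.5, -20.0, -18.5, -17.0, -15.5, -14.0]
-55 -95.0 -12.5
-40 -95.0 -14.0
10 -95.0 -15.5
top -52 [154.5 157.9] [181.9 185.5]
top -48 [152.4 157.7] [179.9 185.2]
side -52 [146.  229.2] [175.8 277.5]
side -48 [143.9 230.6] [174.  279.1]
```

```bash
python3 - <<'E'
from h import *
p=[.5368,.2179,.0913]
for f in("0","_end"):
  for c in("top","side"):
    im=cv2.imread(f"pics/{c}{f}.png").max(2).astype(np.float32)
    ys=np.arange(-100,50,.25);out=[]
    for x in(-55,-50,-45,5,10):
        q=proj(c,calw(p,np.c_[0*ys+x,ys,0*ys+36]/1000)).astype(np.float32)
        g=cv2.remap(im,q[:,0],q[:,1],cv2.INTER_CUBIC).ravel()
        b=g>.5*(np.percentile(g,30)+np.percentile(g,97));e=ys[1:][np.diff(b.astype(int))!=0]
        out.append((x,e.tolist()))
    print(c+f,*out,sep="\n ")
E
```

```text
top0
 (-55, [-86.75, -67.75, 20.0, 38.25])
 (-50, [-86.75, -68.25, 19.75, 38.25])
 (-45, [-86.75, -68.0, 19.5, 38.25])
 (5, [-87.0, -67.75, 19.5, 38.0])
 (10, [-86.75, -68.25, 19.5, 38.0])
side0
 (-55, [-93.0, -86.5, -68.25, 20.25, 38.25])
 (-50, [-93.25, -86.5, -68.5, 20.25, 38.0])
 (-45, [-93.0, -86.25, -68.5, 20.0, 38.0])
 (5, [-93.5, -86.5, -68.5, 20.0, 38.0])
 (10, [-92.75, -86.75, -68.5, 20.25, 38.0])
top_end
 (-55, [-87.0, -67.75, -30.25, -12.25])
 (-50, [-86.75, -68.5, -30.75, -12.25])
 (-45, [-87.0, -68.0, -30.75, -12.5])
 (5, [-87.0, -68.0, -53.75, -45.5, -26.5, -14.0])
 (10, [-86.75, -68.5, -50.25, -14.25])
side_end
 (-55, [-92.75, -86.5, -68.25, -30.25, -12.25])
 (-50, [-93.0, -86.5, -68.25, -30.25, -12.75])
 (-45, [-92.75, -86.25, -68.5, -57.75, -57.0, -45.25, -44.0, -30.75, -12.5])
 (5, [-93.25, -86.5, -84.0, -76.5, -71.25, -31.5, -14.0])
 (10, [-92.75, -87.5, -62.75, -31.25, -14.5])
```

Edge measurements put the gap near the sleeve at about 36.5 mm. The jaw shows about 1.6° residual skew, which means it still rests on the sleeve. Everything is within limits, so I'm handing in.

```bash
python3 -c "
from rig import env
print(env.finish_job())"
```

```text
the job is handed in; nothing more can be done
None
```

The sleeve is standing upright on the caliper's base plate, gauged between the closed jaws, with the robot clear of everything. I handed the job in at about 17–18 s of the 42 s allowed; no verdict is reported.

I placed the sleeve between the open jaws, let go, and pushed the thumb plate with the closed fingers in 1 mm steps. I stopped when the push force reached about 6.6 N, roughly 3 N of which is jaw friction. By then the force was rising with travel while the sleeve stayed still.

**Last checks (from camera edges):**
- **Opening:** about 35–37 mm, against the 32–40 mm allowed.
- **Skew:** about 1.6° left in the jaw, against the 10° limit. It suggests the jaw still rests lightly on the sleeve.
- **Sleeve position:** y of about -52 mm, against the fixed jaw, and not shifted after the fingers withdrew. The side-camera boxes run 2–3 px off prediction, and this figure corrects for that.

**Limits of the checks:**
- The top-camera network did not find the sleeve in the last picture; the side camera did.
- I had used all 12 picture views before the final push, so I did not look at the final state by eye. It rests on force readings, network boxes and edge measurements.

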